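# Re-peg the vent stay of a slide-drying chamber

### The arm

A 6-joint arm with a two-finger parallel gripper is mounted at the origin on the work surface. World frame = base frame: x ahead of the robot, y to its left, z up, the work surface at z = 0. Lengths are in m, angles in rad, forces in N, time in s.
With the tool pointing down it reaches from about 0.3 to 0.85 m from the base axis. Payload 4.2 kg.
Tool frame: the origin (TCP) lies midway between the tips of the shut fingers; the grasp point (between the pads) lies 19 mm behind it (ctrl.pinch_z is the x of the grasp point in the tool frame, in m); x points along the fingers, z is the direction in which the jaws open and shut, and the axes are right-handed (so a half turn about x gives the same grasp; the last joint's range is limited). The gripper opens to 91 mm and grips with 3 to 60 N. Pads are 32 mm wide; open, the fingers measure 118 mm over their backs; the gripper's body (76 mm by 178 mm) begins 60 mm behind the grasp point.
Start: joints at [-1.301, 0.32, 1.565, -0, 1.257, -0.02], TCP at [0.164, -0.551, 0.183] pointing down, gripper open.
Joint ranges: [-3.11, 3.11], [-0.84, 2.01], [0.21, 2.61], [-1.34, 4.49], [0.05, 2.63], [-2.56, 2.56]. Speed limits (rad/s): [2.57, 2.57, 3.14, 3.14, 3.14, 3.14].

### API

Orientations are given as a unit quaternion [w, x, y, z].
In Python, from cell import ctrl gives the robot as it stands.
- The arm moves only by the tool move_arm, never from a script. Its argument "rows" is a list that holds one entry, the list of rows, each a list of 5 numbers: the shift along the tool's x, y, z in mm, then the turn about the tool's x in rad, then the opening, from 0 (shut) to 1 (fully open). A call has 1 to 12 rows; each row is the pose to reach, as a shift and turn from the pose measured when the call began, along the tool's axes at that moment; what a row does not reach only later rows make up. A row lasts 1/8 s, in which the tool goes at most 62.5 mm and 10.7 degrees, less where a joint would pass 70% of its speed; a pose out of reach is approached as far as the arm can. A call with a gripper value outside its range is refused whole. The fingers move at their own pace and stop on an object; "newtons" is the grip in N (left out, the last holds). Time passes only in rows, so rows that repeat a pose let the fingers close. It gives the time, the measured TCP pose, the force and the opening at its end, in the units of the state.
- ctrl.get_obs(): the state, without advancing time (a new reading comes with each control period).
- ctrl.snapshot(name): name is "scene" or "top"; returns a dict with "frame" (480x640x3 uint8, blue, green, red), "intrinsics" (3x3 intrinsics, pixels), "position" and "orientation" of the camera in the world. Camera axes: x right, y down, z forward; pixel columns grow to the right and rows downward; lengths in m; the calibration is good to about 2 mm. A picture is of the moment at which its call begins. There is no depth.
- ctrl.finish_job(): hands the job in, once; it reports no verdict.
The state is a dict: "clock": time; "joints": joint angles; "joint_velocities": joint speeds; "tau": joint torques, N m; "tool_pos": TCP position; "eef_rot": TCP orientation; "contact_force": force on the tool from outside, world axes, zero at the start; "torque": the same for the moment, N m; "gripper_width": finger opening in m.
Only numpy, scipy, OpenCV 4.12 (cv2) and the standard library are available. Lean on these libraries where they do the work, as an engineer would, in place of code of your own. Each camera call takes 0.05 s, during which the arm holds its last target. There are 200 camera calls.

### The job

The slide-drying chamber's vent flap is only a crack open, held by its flat stay bar, whose middle slot sits over the pin on the chamber's roof. Lift the stay off the pin by its black tab, push it so that the flap swings further out, and drop the round hole nearest the tab fully down over the pin, then let go. Feel for the pin gently, never leaning on it with the bar or levering against it, and leave the small things lying on the roof where they are.

Things in the scene. Friction and masses are not known exactly. Their poses are not given: they have to be found in the camera images.
- chamber: White sheet-metal slide-drying chamber, fixed on the bench: 230 deep (its x) x 300 wide (its y) x 125 mm high. Origin: foot of its front face, middle of its width, on the bench. Its x axis points from the front face (the vent flap's side) to the back, z up. The stay lies over its roof on the middle line (y = 0).
- pin_foot (a point): Centre of the pin's dark foot plate on the roof, at (83, 0, 125) mm in the chamber's frame. The upright steel pin is fixed, but was screwed down anywhere within 12 mm of this point either way along the chamber's x (y exact): its true place is not measured and must be seen or felt.
- pin_level (a point): The height of the top of the pin's 18 mm round collar, 139.5 mm above the bench, over the foot plate's centre (not the pin's true place). Above the collar stands the 8 mm round pin (its end slightly stepped in, 6 mm across), its top 153.5 mm above the bench. With a hole fully home the bar's underside rests on the collar.
- tab (a point): Centre of the black plastic finger tab at the stay's free end: 30 mm along the bar, 12 mm thick across it, 30 mm high; grip it across the 12 mm (fingers closing along the chamber's y). It lies 190 mm from the stay's hinge and 17.5 mm above the bar's middle plane. The bar is only 12 mm wide under it, so fingertips pass beside; the roof is about 29 mm below this point at the start.
- end_hole (a point): Centre (also of the thickness) of the stay's round hole nearest the tab, 11 mm across, 150 mm from the stay's hinge and 40 mm from the tab's centre. Its x axis runs along the bar from hinge to tab. Fully home, this point is about 142 mm above the bench and the bar is nearly level (tab end 0 to 0.1 rad higher). It may hang part-way on the pin; a light press on the tab sends it home.
- mid_slot (a point): Centre of the stay's middle slot, 42 mm long x 11 mm wide, 105 mm from the stay's hinge; at the start the pin is somewhere in it. The bar is steel, 5 mm thick, 26 mm wide and 205 mm long with the tab, about 130 g in all, and swings down freely. Another 11 mm round hole, not wanted, lies 60 mm from the hinge.
- flap (a joint): Flap opening angle: 0 shut, growing as its top swings out; stop at 0.75 rad. Hinged on its lower edge, 20 mm above the bench and 7 mm before the front face; the stay's hinge is 130 mm up the flap from there. It stays where left: moving it through the stay takes 3 to 5 N along the bar. About 0.12 at the start, 0.36 to 0.61 with the end hole over the pin.
- stay (a joint): Angle of the stay to the flap: 0 square to it, growing as the tab rises. The stay only swings up and down; it has no sideways play.
- slidebox_c (a point): Centre of a white slide box, 83 x 32 x 28 mm, lying loose on the chamber's roof near one side; leave it alone.
- vial_c (a point): Centre of a small amber glass jar, 26 mm across, 32 mm high, standing loose on the roof on the other side; leave it alone.
- coverslips_c (a point): Centre of a clear plastic coverslip box, 30 x 30 x 20 mm, loose on the roof; leave it alone.

How it is judged:
On the way:
1. the stay is lifted clear of its pin (z of end_hole in the frame of chamber above 0.156 m), for 0.1 s.
At the end, for the whole second after the job is handed in: The stay's round hole nearest the tab is over the pin (within 15 mm of the middle of the pin's foot plate along the chamber, the pin itself being within 12 mm of it) and the bar is down on the collar (hole centre less than 145.5 mm above the bench), stay and flap at rest, tab let go (z of end_hole in the frame of chamber below 0.1455 m and x of end_hole in the frame of chamber between 0.068 and 0.098 m and velocity of joint flap between -0.05 and 0.05 rad/s and velocity of joint stay between -0.1 and 0.1 rad/s); the robot touches nothing.
It fails at once if the stay is pressed or levered against the pin or the chamber with more than 20 N (contact force between stay and chamber above 20 N).
It fails at once if a thing on the roof is pushed more than 20 mm (distance of any of slidebox_c, vial_c, coverslips_c from where it was at the start of the episode above 0.02 m).
It also fails if it takes over 72 s, if anything falls off the work surface, if the arm or the gripper's body presses on something with over 40 N, if the wrist force passes 120 N, or if a joint passes its speed limit or range.

## Working session

There is one attempt and no reset: what is moved stays moved. The work goes in short steps, Python scripts to look and compute and a tool call to move; the robot and the scene stay as the last step left them, time stands still between calls to the robot, and variables do not carry over. Pictures are saved under pics/ and viewed, about 8 in all and at most 12, crops included, and the job is handed in when it is done.

Besides the shell and the picture viewer there is one more tool, called after "Call:" in YAML: its name, and indented under it one key for each argument. move_arm: Moves the arm, as the interface text tells. Its arguments: {"type":"object","properties":{"rows":{"type":"array","items":{"type":"array","items":{"type":"array","items":{"type":"number"}}}},"newtons":{"type":"number"}},"required":["rows"]}

```bash
mkdir -p pics; ls
python3 - <<'E'
from cell import ctrl
import cv2
for n in("scene","top"):
    s=ctrl.snapshot(n); cv2.imwrite(f"pics/{n}0.png",s["frame"]); print(n,s["intrinsics"],s["position"],s["orientation"])
print(ctrl.get_obs(),ctrl.pinch_z)
E
```

```text
pics
scene [[544.78523771   0.         323.8585606 ]
 [  0.         544.78523771 241.70645641]
 [  0.           0.           1.        ]] [0.99301875 0.27129646 0.65550893] [-0.18867201  0.45812554  0.80130482 -0.33531246]
top [[530.31799922   0.         321.83619568]
 [  0.         530.31799922 231.66655779]
 [  0.           0.           1.        ]] [0.3767739  0.00583458 1.00525311] [-0.07828252  0.74433521 -0.65967887  0.06826951]
{'clock': 0.1, 'joints': array([-1.30099047e+00,  3.20220540e-01,  1.56552560e+00,  1.66846334e-05,
        1.25736844e+00, -2.00033471e-02]), 'joint_velocities': array([-2.18055274e-03,  8.45820155e-04, -3.30132478e-03,  1.61851057e-04,
        1.47190937e-05,  2.30285774e-04]), 'tau': array([ 5.55838487e-04, -4.13332987e+01, -2.32509273e+01,  7.28616770e-02,
        4.22500062e-02, -4.90232367e-05]), 'tool_pos': array([ 0.164195  , -0.5505615 ,  0.18232084]), 'eef_rot': array([ 0.56653613,  0.42289671,  0.56737908, -0.42222762]), 'contact_force': array([0.03804095, 0.63650917, 0.43367984]), 'torque': array([-0.05455484,  0.03542735,  0.02437301]), 'gripper_width': 0.09123734009814298} -0.0188
```

View pics/scene0.png

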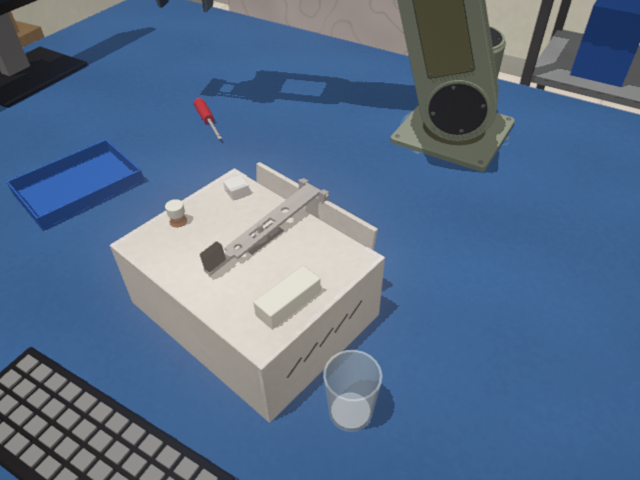

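View pics/top0.png

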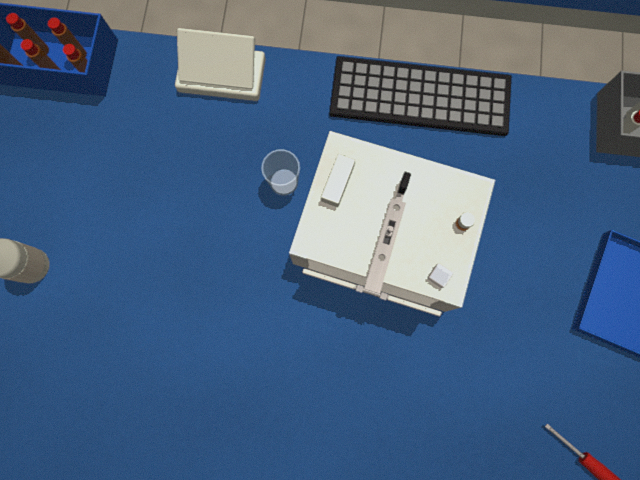

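The scene view shows the chamber with the stay from the flap (upper right) to the tab at (213,257). In the top view the roof corners are about (330,133), (494,180), (463,306) and (291,254), with the tab at (404,183) and the slot and pin at (389,232).

```bash
cat > h.py <<'E'
import numpy as np, cv2
from scipy.spatial.transform import Rotation as R
from cell import ctrl
def rot(q): return R.from_quat([q[1],q[2],q[3],q[0]]).as_matrix()
def cast(s,px,z):
    d=rot(s["orientation"])@np.linalg.inv(s["intrinsics"])@np.array([px[0],px[1],1.]); p=s["position"]
    return p+d*(z-p[2])/d[2]
def proj(s,P):
    c=rot(s["orientation"]).T@(np.asarray(P)-s["position"]); u=s["intrinsics"]@c; return u[:2]/u[2]
E
cat > a.py <<'E'
from h import *
s=ctrl.snapshot("top"); f=s["frame"]; hsv=cv2.cvtColor(f,cv2.COLOR_BGR2HSV)
m=((hsv[...,2]>200)&(hsv[...,1]<60)).astype(np.uint8); m[:,:285]=0;m[:120]=0;m[:,510:]=0
m=cv2.morphologyEx(m,cv2.MORPH_CLOSE,np.ones((25,25)));m=cv2.morphologyEx(m,cv2.MORPH_OPEN,np.ones((15,15)))
c=max(cv2.findContours(m,0,1)[0],key=cv2.contourArea)
hull=cv2.convexHull(c); print(cv2.approxPolyDP(hull,6,True)[:,0])
W=np.array([cast(s,p[0],.125)[:2] for p in c],np.float32)
(cx,cy),sz,a=cv2.minAreaRect(W); print(cx,cy,sz,a)
for p in cv2.approxPolyDP(hull,6,True)[:,0]: print(cast(s,p,.125))
d=((hsv[...,2]<70)).astype(np.uint8); 
n,l,st,ce=cv2.connectedComponentsWithStats(d[165:200,390:420]); print(st,ce+[390,165])
crop=cv2.resize(f[120:320,280:500],None,fx=3.4,fy=3,interpolation=2) if 0 else cv2.resize(f[120:320,280:500],None,fx=3,fy=3,interpolation=2)
cv2.imwrite("pics/topc.png",crop)
s2=ctrl.snapshot("scene"); cv2.imwrite("pics/scenec.png",cv2.resize(s2["frame"][165:305,190:390],None,fx=4,fy=4,interpolation=2))
E
python3 a.py
```

```text
[[329 135]
 [490 179]
 [461 306]
 [424 310]
 [303 271]
 [294 238]
 [304 178]]
0.593519926071167 -0.07739201188087463 (0.3147944509983063, 0.25323089957237244) 79.31570434570312
[0.7356909  0.03807061 0.125     ]
[ 0.68861507 -0.24827093  0.125     ]
[ 0.46441026 -0.21295734  0.125     ]
[ 0.45057285 -0.15300758  0.125     ]
[0.49068879 0.0528009  0.125     ]
[0.54460031 0.07509433 0.125     ]
[0.65181528 0.07178353 0.125     ]
[[  0   0  30  35 910]
 [  8   7  12  22 140]] [[404.61538462 181.85164835]
 [403.75       182.96428571]]
```

View pics/topc.png

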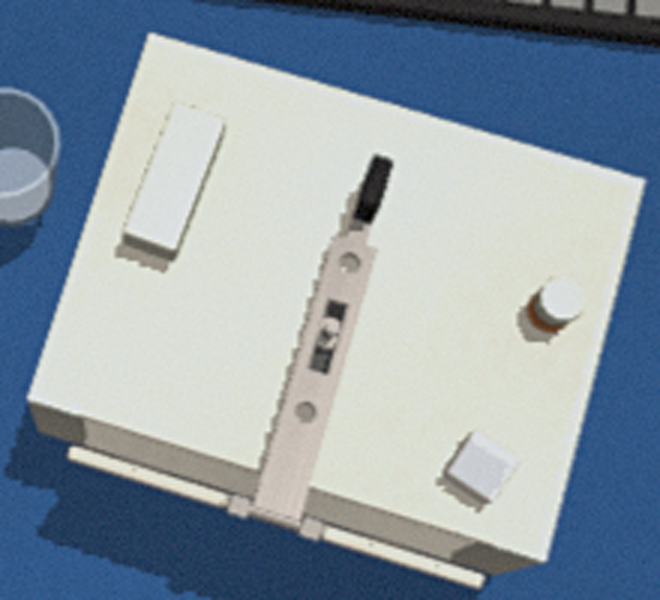

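View pics/scenec.png

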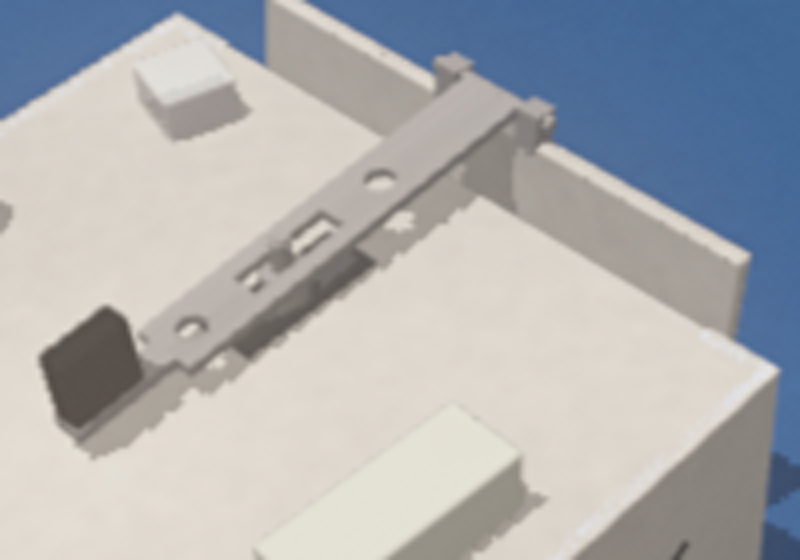

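Top crop: roof corners (150,34), (645,180), (547,562), (29,403); tab from about (380,158) to (365,220); pin in the slot near (330,330); end hole (349,262). Scene crop: tab centre (95,370), end hole (190,327), pin near (257,278).

```bash
cat > b.py <<'E'
from h import *
s=ctrl.snapshot("top"); t=lambda x,y:(280+(x-1)/3,120+(y-1)/3)
C=np.array([cast(s,t(*p),.125)[:2] for p in [(29,403),(547,562),(645,180),(150,34)]]) # front-left,front-right,back-right,back-left
L=np.array([[0,.15],[0,-.15],[.23,-.15],[.23,.15]])
a=L-L.mean(0); b=C-C.mean(0); U,S,V=np.linalg.svd(a.T@b); Q=(U@V).T
o=C.mean(0)-Q@L.mean(0); print("yaw",np.arctan2(Q[1,0],Q[0,0]),"o",o,"res",(C-(L@Q.T+o))*1e3)
yaw=np.arctan2(Q[1,0],Q[0,0]); np.savez("ch.npz",Q=Q,o=o)
loc=lambda P:np.r_[Q.T@(P[:2]-o),P[2]]*1e3
for n,p,z in [("pinTop",(333,322),.1535),("pinBase",(328,348),.1395),("hole",(349,262),.1415),("tabtop",(381,160),.167),("tabnear",(372,205),.16),("vial",(560,300),.157),("box",(195,112),.153),("cs",(490,455),.145)]: print(n,loc(cast(s,t(*p),z)).round(1))
s2=ctrl.snapshot("scene"); u=lambda x,y:(190+(x-1)/4,165+(y-1)/4)
for n,p,z in [("pin top",(262,268),.1535),("hole",(190,327),.1415),("tab",(95,370),.154)]: print("sc",n,loc(cast(s2,u(*p),z)).round(1))
W=lambda x,y,z:np.r_[Q@np.array([x,y])/1e3+o,z/1e3]
for x in (166,167): print("tab world",W(x,0,154))
o_=ctrl.get_obs(); T=rot(o_["eef_rot"]); print(T.round(3))
for x in (71,77,83,89,95): print(x,"top",(proj(s,W(x,0,153.5))-[280,120])*3,"scene",(proj(s2,W(x,0,153.5))-[190,165])*4)
E
python3 b.py
```

```text
yaw -0.18212012684401616 o [ 0.48967893 -0.06766679] res [[-0.38382952 -0.56236697]
 [ 0.46336139  0.48630911]
 [-0.33104361  0.48783845]
 [ 0.25151174 -0.4117806 ]]
pinTop [ 88.1   1.1 153.5]
pinBase [ 76.5  -1.1 139.5]
hole [126.9   1.2 141.5]
tabtop [180.6   1.6 167. ]
tabnear [156.6  -1.  160. ]
vial [ 136.1 -113.9  157. ]
box [181.8 108.5 153. ]
cs [  44.4 -101.1  145. ]
sc pin top [ 98.7   8.4 153.5]
sc hole [126.1   0.8 141.5]
sc tab [166.4   2.5 154. ]
tab world [ 0.65293361 -0.09773189  0.154     ]
tab world [ 0.65391707 -0.097913    0.154     ]
[[-0.     0.958  0.286]
 [ 0.     0.286 -0.958]
 [-1.    -0.    -0.001]]
71 top [325.40478674 350.79138067] scene [302.58405602 213.59676041]
77 top [328.4057303  340.51829803] scene [290.02266408 222.58272938]
83 top [331.39853904 330.27306318] scene [277.35252441 231.64649257]
89 top [334.38324599 320.05556303] scene [264.57221869 240.7890646 ]
95 top [337.35988402 309.86568511] scene [251.68030381 250.01147782]
```

Call:
move_arm:
  rows:
    - [[-50,0,0,0,0.5],[-50,90,-44,0.1,0.5],[-50,180,-88,0.2,0.5],[-50,270,-133,0.3,0.5],[-50,360,-177,0.4,0.5],[-50,450,-221,0.473,0.5],[-50,540,-265,0.473,0.5],[-50,598,-294,0.473,0.5],[-50,598,-294,0.473,0.5],[-50,598,-294,0.473,0.5],[-50,598,-294,0.473,0.5],[-50,598,-294,0.473,0.5]]
  newtons: 10

```text
clock: 1.8
tool_pos: [0.655, -0.0959, 0.2324]
eef_rot: [0.452, 0.543, 0.453, -0.543]
contact_force: [0.1, -0.5, 0.4]
gripper_width: 0.0455
```

```bash
cat > st.py <<'E'
from h import *
d=np.load("ch.npz"); Q,o=d["Q"],d["o"]; b=ctrl.get_obs()
p=b["tool_pos"]; T=rot(b["eef_rot"]); F=b["contact_force"]
if __name__=="__main__":
    print("t",b["clock"],"tcp chamber",np.r_[Q.T@(p[:2]-o),p[2]]*1e3,"F ch",(Q.T@F[:2]).round(2),F[2].round(2),"w",b["gripper_width"])
    Tc=np.eye(3);Tc[:2,:2]=Q.T; print((Tc@T).round(3))
E
python3 st.py
```

```text
t 1.8 tcp chamber [167.68337524   2.19122068 232.41523353] F ch [ 0.14 -0.46] 0.4 w 0.045545784712762744
[[-0.     1.     0.001]
 [ 0.001  0.001 -1.   ]
 [-1.    -0.    -0.001]]
```

Call:
move_arm:
  rows:
    - [[45,-1,1.4,0,0.5],[70,-1,1.4,0,0.5],[94,-1,1.4,0,0.5],[94,-1,1.4,0,0.5],[94,-1,1.4,0,0.5]]

```text
clock: 2.42
tool_pos: [0.6544, -0.0972, 0.1395]
eef_rot: [0.453, 0.544, 0.452, -0.543]
contact_force: [-0.4, -0.0, 0.2]
gripper_width: 0.0458
```

```bash
python3 st.py
```

```text
t 2.425 tcp chamber [167.34634986   0.80786237 139.49265678] F ch [-0.37 -0.09] 0.16 w 0.045839743045641514
[[ 0.001  1.     0.001]
 [ 0.001  0.001 -1.   ]
 [-1.     0.001 -0.001]]
```

Call:
move_arm:
  rows:
    - [[0,0,0,0,0.25],[0,0,0,0,0],[0,0,0,0,0],[0,0,0,0,0],[0,0,0,0,0],[0,0,0,0,0]]
  newtons: 12

```text
clock: 3.18
tool_pos: [0.6546, -0.0972, 0.1397]
eef_rot: [0.453, 0.544, 0.452, -0.543]
contact_force: [0.4, 0.0, 2.1]
gripper_width: 0.0003
```

```bash
python3 st.py
```

```text
t 3.175 tcp chamber [167.50777752   0.8533675  139.73589131] F ch [0.37 0.07] 2.1 w 0.00027609849332802417
[[ 0.002  1.     0.001]
 [ 0.001  0.001 -1.   ]
 [-1.     0.002 -0.001]]
```

```bash
cat > look.py <<'E'
import sys
from h import *
a=ctrl.snapshot("scene")["frame"][150:300,190:390]; b=ctrl.snapshot("top")["frame"][140:290,340:440]
k=lambda i,n:cv2.resize(i,None,fx=n,fy=n,interpolation=2)
cv2.imwrite(sys.argv[1],np.hstack([k(a,2.6),k(b,2.6)]))
E
python3 look.py pics/l1.png
```

```text
(no output)
```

View pics/l1.png

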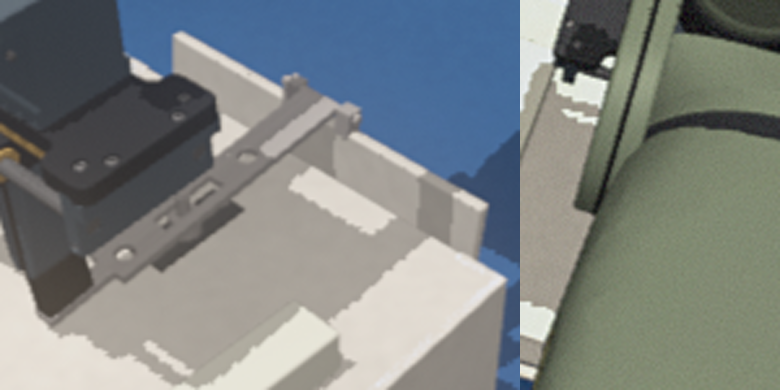

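The left half shows the closed finger right at the tab (65,290), but the reading says shut. I'll lift slightly and see whether the stay follows.

Call:
move_arm:
  rows:
    - [[-3,0,0,0,0],[-6,0,0,0,0],[-10,0,0,0,0],[-10,0,0,0,0],[-10,0,0,0,0]]

```text
clock: 3.9
tool_pos: [0.6545, -0.0972, 0.1496]
eef_rot: [0.453, 0.544, 0.452, -0.543]
contact_force: [-0.5, -0.4, -0.2]
gripper_width: 0.0005
```

```bash
python3 st.py; python3 look.py pics/l2.png
```

```text
t 3.9 tcp chamber [167.39959131   0.82874395 149.64450026] F ch [-0.37 -0.51] -0.16 w 0.0004628453007407185
[[ 0.002  1.     0.001]
 [ 0.001  0.001 -1.   ]
 [-1.     0.002 -0.001]]
```

View pics/l2.png

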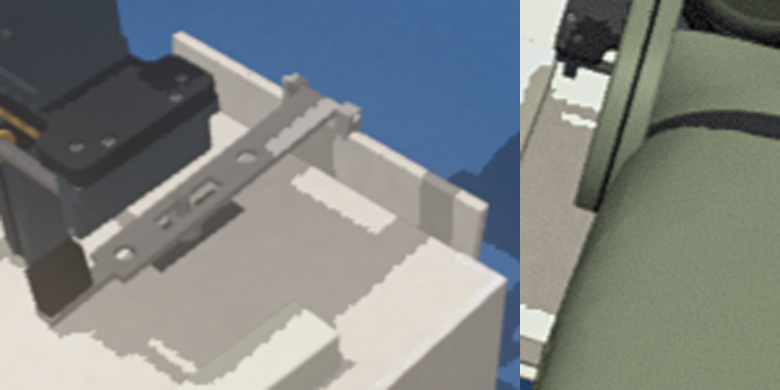

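```bash
cat >> h.py <<'E'
_c=np.load("ch.npz") if __import__("os").path.exists("ch.npz") else None
def W(x,y,z): return np.r_[_c["Q"]@np.array([x,y])/1e3+_c["o"],z/1e3]
def loc(P): return np.r_[_c["Q"].T@(P[:2]-_c["o"]),P[2]]*1e3
E
python3 - <<'E'
from h import *
s=ctrl.snapshot("scene"); im=s["frame"].copy()
b=ctrl.get_obs(); q=lambda P:(((proj(s,P)-[190,150])*2.6)).round(0)
print("tcp",q(b["tool_pos"]))
for n,x,y,z in [("tab cen",166.5,0,154),("tab top",166.5,0,169),("tabtop near",151.5,0,169),("tabtop far",181.5,0,169),("hole",126.5,0,141.5)]: print(n,q(W(x,y,z)))
I=cv2.resize(im[185:285,180:270],None,fx=6,fy=6,interpolation=2); cv2.imwrite("pics/l3.png",I)
E
```

```text
tcp [ 59. 284.]
tab cen [ 58. 276.]
tab top [ 53. 255.]
tabtop near [ 77. 238.]
tabtop far [ 29. 272.]
hole [121. 251.]
```

View pics/l3.png

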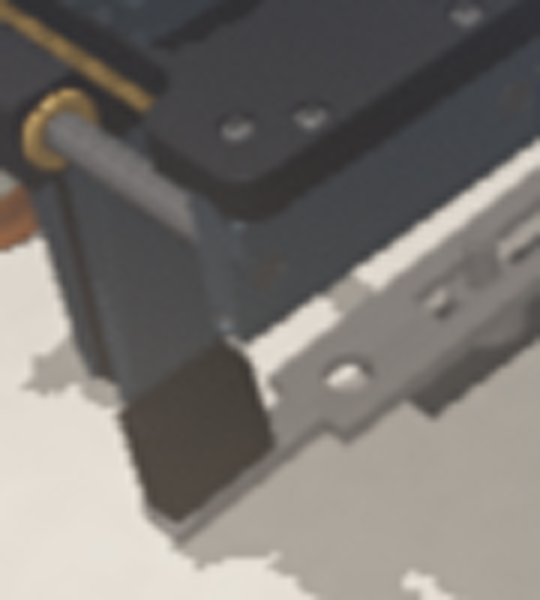

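Run:
```python
import cv2,numpy as np
a=cv2.imread("pics/scene0.png")[150:300,190:390]
L=[a]+[cv2.resize(cv2.imread(f"pics/l{i}.png")[:,:520],(200,150),interpolation=3) for i in (1,2)]
for x in (12,17,22):
  for y in range(86,126,2): print(x,y,*[tuple(int(v) for v in l[y,x]) for l in L])
```

```text
12 86 (204, 213, 219) (78, 78, 79) (79, 79, 80)
12 88 (204, 213, 220) (79, 79, 80) (80, 80, 81)
12 90 (204, 212, 220) (79, 79, 80) (79, 79, 80)
12 92 (205, 214, 221) (80, 80, 82) (80, 81, 83)
12 94 (206, 216, 222) (81, 81, 82) (81, 82, 83)
12 96 (208, 217, 224) (82, 82, 83) (83, 83, 85)
12 98 (207, 217, 224) (84, 85, 86) (84, 85, 87)
12 100 (206, 216, 223) (87, 87, 88) (80, 82, 85)
12 102 (94, 100, 107) (89, 89, 90) (68, 73, 79)
12 104 (78, 82, 90) (91, 91, 92) (68, 73, 80)
12 106 (77, 81, 89) (85, 87, 88) (66, 72, 78)
12 108 (74, 80, 87) (65, 71, 77) (67, 73, 80)
12 110 (84, 90, 98) (81, 87, 94) (82, 89, 95)
12 112 (114, 121, 129) (116, 124, 130) (116, 124, 131)
12 114 (169, 178, 185) (169, 178, 185) (169, 179, 185)
12 116 (206, 215, 221) (205, 215, 222) (205, 214, 221)
12 118 (211, 220, 227) (212, 222, 229) (212, 222, 229)
12 120 (210, 219, 226) (212, 222, 228) (212, 221, 228)
12 122 (210, 220, 227) (214, 223, 230) (213, 223, 230)
12 124 (210, 220, 227) (213, 223, 230) (213, 223, 230)
17 86 (204, 213, 220) (76, 76, 77) (79, 79, 80)
17 88 (205, 214, 221) (78, 78, 79) (79, 79, 80)
17
[... 1107 characters left out ...]
, 88) (79, 79, 80) (61, 66, 71)
22 98 (79, 84, 91) (80, 81, 82) (62, 67, 74)
22 100 (78, 83, 91) (72, 75, 78) (62, 68, 74)
22 102 (77, 82, 90) (62, 67, 73) (62, 69, 74)
22 104 (75, 80, 88) (62, 67, 74) (63, 69, 75)
22 106 (75, 80, 88) (62, 68, 74) (64, 69, 76)
22 108 (75, 81, 88) (63, 69, 75) (64, 70, 76)
22 110 (75, 81, 88) (64, 70, 77) (66, 72, 78)
22 112 (75, 81, 88) (64, 71, 77) (66, 72, 79)
22 114 (75, 81, 88) (64, 71, 78) (66, 73, 80)
22 116 (75, 81, 89) (65, 72, 78) (66, 73, 80)
22 118 (74, 80, 88) (65, 72, 79) (65, 72, 79)
22 120 (106, 112, 119) (96, 102, 109) (103, 109, 115)
22 122 (115, 120, 127) (117, 123, 129) (114, 120, 126)
22 124 (140, 148, 154) (132, 141, 147) (138, 147, 153)
```

Call:
move_arm:
  rows:
    - [[-40,0,0,0,0],[-70,0,0,0,0],[-70,0,0,0,0],[-70,0,0,0,0]]

```text
clock: 4.55
tool_pos: [0.6537, -0.0971, 0.2184]
eef_rot: [0.452, 0.543, 0.453, -0.543]
contact_force: [0.3, -0.7, 0.4]
gripper_width: 0.0002
```

Run:
```python
from h import *
s=ctrl.snapshot("scene"); b=ctrl.get_obs(); im=s["frame"]
I=cv2.resize(im[130:285,150:290],None,fx=3.8,fy=3.8,interpolation=2)
def dot(P,c): u=(proj(s,P)-[150,130])*3.8; cv2.circle(I,(int(u[0]),int(u[1])),4,c,-1)
dot(b["tool_pos"],(0,0,255))
p=loc(b["tool_pos"]); print(p,b["gripper_width"],b["contact_force"])
dot(W(p[0]+16,p[1],p[2]),(0,255,255));dot(W(p[0],p[1]+20,p[2]),(0,255,0))
cv2.imwrite("pics/l4.png",I)
```

```text
[166.40443476   0.74199387 217.86942521] 0.0005916444746742223 [ 0.21405823 -0.40901869 -0.62625272]
```

View pics/l4.png

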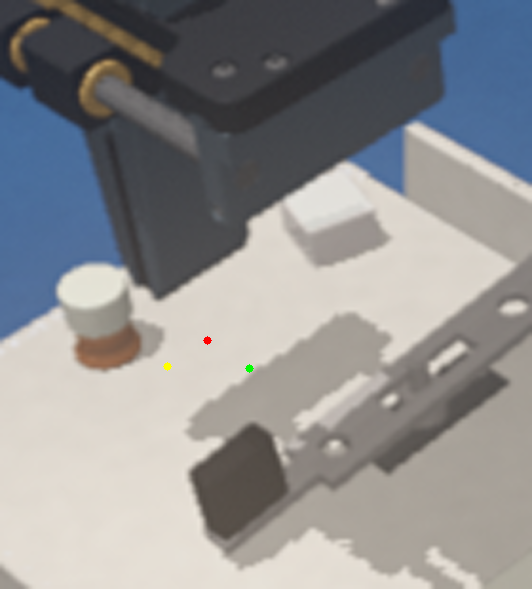

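The fingers (tip edge from (155,298) to (245,240)) sit well above the projected reported TCP (red dot at (207,340)), so they closed above the tab. I'll measure the offset.

Run:
```python
from h import *
from scipy.optimize import least_squares
s=ctrl.snapshot("scene"); p=loc(ctrl.get_obs()["tool_pos"]); f=lambda x,y:np.array([150+x/3.8,130+y/3.8])
A,B=f(155,298),f(245,240)
r=least_squares(lambda v:np.r_[proj(s,W(p[0]+v[2]/2,p[1]+v[0],p[2]+v[1]))-A,proj(s,W(p[0]-v[2]/2,p[1]+v[0],p[2]+v[1]))-B],[10,30,32]); print(r.x,r.fun)
r=least_squares(lambda v:np.r_[proj(s,W(p[0]+v[0]+16,p[1]+v[1],p[2]+v[2]))-A,proj(s,W(p[0]+v[0]-16,p[1]+v[1],p[2]+v[2]))-B],[0,10,30]); print(r.x,r.fun)
```

```text
[ 4.51516763 32.08193129 35.16375938] [-0.04366843 -0.06864197  0.04499991  0.07073469]
[24.04398268 42.2343766  68.57993773] [-0.04366853 -0.06864193  0.0449999   0.07073468]
```

Call:
move_arm:
  rows:
    - [[0,0,0,0,0.5],[0,0,0,0,0.5],[0,0,0,0,0.5],[0,0,0,0,0.5]]

```text
clock: 5.15
tool_pos: [0.6535, -0.0971, 0.2178]
eef_rot: [-0.452, -0.543, -0.453, 0.543]
contact_force: [0.0, -1.0, -0.3]
gripper_width: 0.0379
```

Run:
```python
from h import *
s=ctrl.snapshot("scene"); b=ctrl.get_obs(); im=s["frame"]; print(b["gripper_width"])
I=cv2.resize(im[60:285,130:330],None,fx=2.6,fy=2.6,interpolation=2)
p=loc(b["tool_pos"])
def dot(P,c): u=(proj(s,P)-[130,60])*2.6; cv2.circle(I,(int(u[0]),int(u[1])),3,c,-1)
dot(W(p[0],p[1]+23,p[2]),(0,255,0));dot(W(p[0],p[1]-23,p[2]),(0,255,0));dot(W(p[0],p[1]+23,p[2]+30),(0,0,255));dot(W(p[0],p[1]-23,p[2]+30),(0,0,255))
cv2.imwrite("pics/l5.png",I)
```

```text
0.041249003804819426
```

View pics/l5.png

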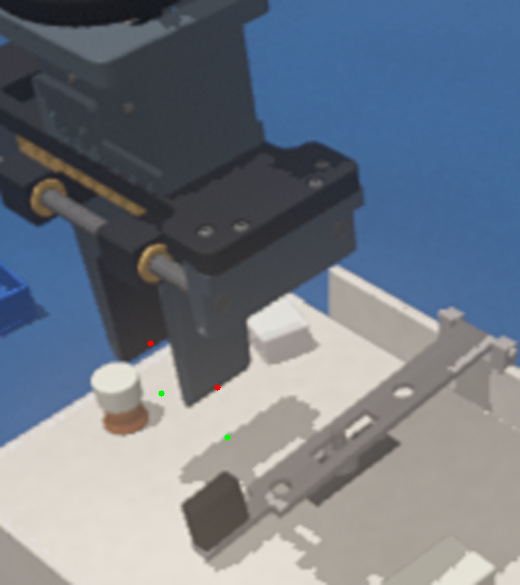

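The jaws do open along chamber y, and the real fingertips (red dots, at TCP +30 mm) are about 30 mm above the reported TCP. I'll grasp 30 mm deeper, feeling for contact on the way.

Call:
move_arm:
  rows:
    - [[50,0,0,0,0.5],[80,0,0,0,0.5],[90,0,0,0,0.5],[95,0,0,0,0.5],[100,0,0,0,0.5],[100,0,0,0,0.5]]

```text
clock: 5.95
tool_pos: [0.6537, -0.097, 0.1185]
eef_rot: [0.452, 0.543, 0.453, -0.543]
contact_force: [0.3, -0.2, -1.4]
gripper_width: 0.0457
```

Call:
move_arm:
  rows:
    - [[3,0,0,0,0.5],[6,0,0,0,0.5],[8,0,0,0,0.5],[8,0,0,0,0.5]]

```text
clock: 6.45
tool_pos: [0.6535, -0.097, 0.1102]
eef_rot: [-0.452, -0.543, -0.453, 0.543]
contact_force: [0.2, -0.3, -0.1]
gripper_width: 0.0456
```

Call:
move_arm:
  rows:
    - [[0,0,0,0,0.25],[0,0,0,0,0],[0,0,0,0,0],[0,0,0,0,0],[0,0,0,0,0]]
  newtons: 12

```text
clock: 7.08
tool_pos: [0.6537, -0.096, 0.1102]
eef_rot: [0.452, 0.544, 0.453, -0.543]
contact_force: [0.0, 4.5, -0.7]
gripper_width: 0.0119
```

```bash
python3 st.py
```

```text
t 7.075 tcp chamber [166.48225107   1.85803201 110.23137282] F ch [-0.8   4.45] -0.66 w 0.01188408667935553
[[-0.001  1.     0.   ]
 [ 0.002  0.    -1.   ]
 [-1.    -0.001 -0.002]]
```

Call:
move_arm:
  rows:
    - [[-4,0,-0.5,0,0],[-8,-0.3,-0.7,0,0],[-12,-0.7,-0.7,0,0],[-16,-1.2,-0.7,0,0],[-20,-1.8,-0.7,0,0],[-24,-2.4,-0.7,0,0],[-28,-3,-0.7,0,0],[-32,-3.6,-0.7,0,0],[-36,-4.2,-0.7,0,0],[-36,-4.2,-0.7,0,0],[-36,-4.2,-0.7,0,0]]

```text
clock: 8.45
tool_pos: [0.6492, -0.0949, 0.1462]
eef_rot: [0.452, 0.543, 0.454, -0.543]
contact_force: [-3.2, -3.5, 0.1]
gripper_width: 0.0118
```

```bash
python3 st.py
python3 - <<'E'
from h import *
s=ctrl.snapshot("scene"); im=s["frame"]
cv2.imwrite("pics/l6.png",cv2.resize(im[155:305,190:345],None,fx=4,fy=4,interpolation=2))
for x in (77,83,89,95): print(x,(proj(s,W(x,0,153.5))-[190,155])*4,(proj(s,W(x,0,139.5))-[190,155])*4)
E
```

```text
t 8.45 tcp chamber [161.84851409   2.11710907 146.16111636] F ch [-2.54 -3.99] 0.07 w 0.011838540848963698
[[-0.002  1.     0.   ]
 [ 0.002  0.    -1.   ]
 [-1.    -0.002 -0.002]]
77 [290.02266408 262.58272938] [293.43363449 292.47906599]
83 [277.35252441 271.64649257] [280.94469851 301.55133473]
89 [264.57221869 280.7890646 ] [268.34860629 310.70144438]
95 [251.68030381 290.01147782] [255.64397278 319.93040108]
```

View pics/l6.png

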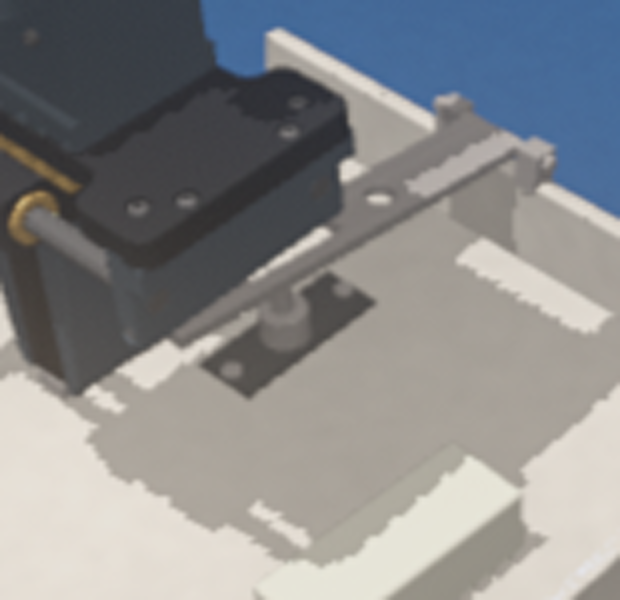

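The pin and collar are visible at about (285,300) in the crop, which puts the pin at x ≈ 81–82.5 (use 82). The bar is clear above it. Pushing towards the flap.

Call:
move_arm:
  rows:
    - [[0,-4,0.1,0,0],[0.2,-8,0.1,0,0],[0.4,-13,0.1,0,0],[0.6,-18,0.1,0,0],[0.8,-23,0.1,0,0],[1,-28,0.1,0,0],[1.3,-33,0.1,0,0],[1.6,-38,0.1,0,0],[2,-43,0.1,0,0],[2,-48,0.1,0,0],[2,-48,0.1,0,0],[2,-48,0.1,0,0]]

```text
clock: 10.0
tool_pos: [0.601, -0.0859, 0.1438]
eef_rot: [-0.451, -0.543, -0.454, 0.544]
contact_force: [0.1, -1.6, -0.7]
gripper_width: 0.0121
```

```bash
python3 st.py
python3 - <<'E'
from h import *
s=ctrl.snapshot("scene"); im=s["frame"]
cv2.imwrite("pics/l7.png",cv2.resize(im[135:285,210:365],None,fx=4,fy=4,interpolation=2))
for x in (77,80,83,86): print(x,(proj(s,W(x,0,153.5))-[210,135])*4,(proj(s,W(x,0,162))-[210,135])*4)
E
```

```text
t 10.0 tcp chamber [112.74404305   2.21130619 143.82672951] F ch [ 0.34 -1.55] -0.7 w 0.012100294963523677
[[-0.005  1.     0.   ]
 [ 0.002  0.    -1.   ]
 [-1.    -0.005 -0.002]]
77 [210.02266408 342.58272938] [207.90719423 324.04114409]
80 [203.70127578 347.1048237 ] [201.52974666 328.55967705]
83 [197.35252441 351.64649257] [195.12446816 333.0979287 ]
86 [190.97623192 356.20786338] [188.69117616 337.65602841]
```

View pics/l7.png

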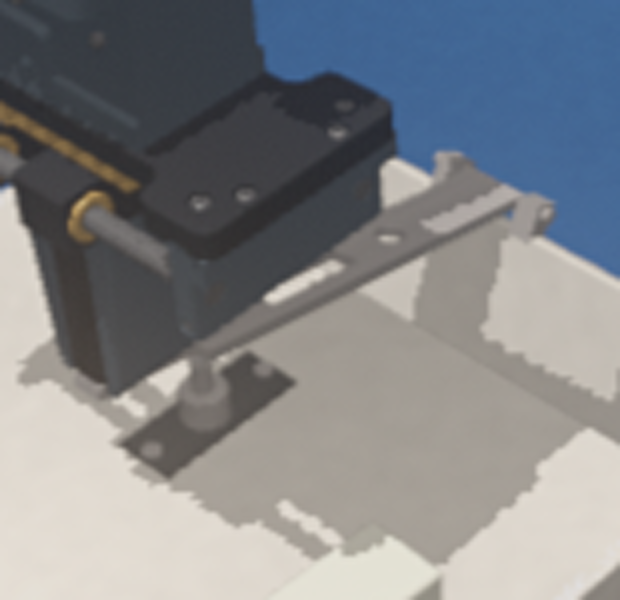

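The flap has swung out and the end of the bar is just above the pin (pin top near (203,350)). Lowering along the hinge arc in small steps, feeling.

Call:
move_arm:
  rows:
    - [[2,0.6,0,0,0],[4,1.2,0,0,0],[6,1.8,0,0,0],[7,2.1,0,0,0],[7,2.1,0,0,0]]

```text
clock: 10.68
tool_pos: [0.6029, -0.0863, 0.1366]
eef_rot: [-0.451, -0.543, -0.454, 0.544]
contact_force: [1.0, -1.8, -0.4]
gripper_width: 0.0121
```

Call:
move_arm:
  rows:
    - [[0.7,0.2,0,0,0],[1.4,0.4,0,0,0],[2,0.6,0,0,0],[2,0.6,0,0,0]]

```text
clock: 11.18
tool_pos: [0.6035, -0.0864, 0.1346]
eef_rot: [-0.451, -0.543, -0.454, 0.544]
contact_force: [0.2, -2.1, 0.5]
gripper_width: 0.0122
```

Call:
move_arm:
  rows:
    - [[0.5,0.15,0,0,0],[1,0.3,0,0,0],[1.5,0.4,0,0,0],[1.5,0.4,0,0,0]]

```text
clock: 11.68
tool_pos: [0.6037, -0.0864, 0.1336]
eef_rot: [-0.451, -0.543, -0.454, 0.544]
contact_force: [-1.7, -1.5, 4.8]
gripper_width: 0.0118
```

```bash
python3 st.py
```

```text
t 11.675 tcp chamber [115.52810434   2.19517308 133.55902349] F ch [-1.35 -1.76] 4.75 w 0.011820566836752288
[[-0.005  1.     0.   ]
 [ 0.002  0.    -1.   ]
 [-1.    -0.005 -0.002]]
```

Contact on the pin top at 4.7 N. The displacement budget says the hole has gone about 1–1.5 mm too far, so I'll ease off and slide back (+x) in light contact.

Call:
move_arm:
  rows:
    - [[-0.3,0,0,0,0],[-0.3,0.5,0,0,0],[-0.3,1,0,0,0],[-0.3,1,0,0,0]]

```text
clock: 12.18
tool_pos: [0.6036, -0.0864, 0.1335]
eef_rot: [-0.45, -0.542, -0.455, 0.545]
contact_force: [-5.0, -0.5, 2.5]
gripper_width: 0.012
```

Call:
move_arm:
  rows:
    - [[0.3,0.4,0,0,0],[0.3,0.8,0,0,0],[0.3,0.8,0,0,0]]

```text
clock: 12.55
tool_pos: [0.6037, -0.0864, 0.1333]
eef_rot: [-0.45, -0.542, -0.456, 0.545]
contact_force: [-5.3, -0.8, 4.4]
gripper_width: 0.0121
```

```bash
python3 st.py
```

```text
t 12.55 tcp chamber [115.51989069   2.19376161 133.33687703] F ch [-5.1  -1.74] 4.42 w 0.012121542993202842
[[-0.009  1.     0.   ]
 [ 0.002  0.    -1.   ]
 [-1.    -0.009 -0.002]]
```

Call:
move_arm:
  rows:
    - [[-0.3,0.6,0,0,0],[-0.3,1.2,0,0,0],[-0.3,1.8,0,0,0],[-0.3,1.8,0,0,0]]

```text
clock: 13.05
tool_pos: [0.6038, -0.0865, 0.1332]
eef_rot: [-0.449, -0.541, -0.456, 0.546]
contact_force: [-6.1, -0.6, 3.4]
gripper_width: 0.0116
```

```bash
python3 st.py
```

```text
t 13.05 tcp chamber [115.6804496    2.19448471 133.24431651] F ch [-5.91 -1.66] 3.36 w 0.011603241728029318
[[-0.013  1.     0.   ]
 [ 0.002  0.    -1.   ]
 [-1.    -0.013 -0.002]]
```

Call:
move_arm:
  rows:
    - [[-1.5,-0.5,0,0,0],[-3.5,0,0,0,0],[-3.5,1.5,0,0,0],[-3.5,2,0,0,0],[-3.5,2,0,0,0]]

```text
clock: 13.68
tool_pos: [0.6052, -0.0867, 0.1364]
eef_rot: [-0.448, -0.541, -0.457, 0.546]
contact_force: [-4.9, 0.3, -1.7]
gripper_width: 0.0121
```

```bash
python3 st.py
```

```text
t 13.675 tcp chamber [117.05193606   2.2078767  136.3937015 ] F ch [-4.83 -0.63] -1.67 w 0.01205793871433231
[[-0.015  1.     0.   ]
 [ 0.002  0.    -1.   ]
 [-1.    -0.015 -0.002]]
```

Call:
move_arm:
  rows:
    - [[1,-0.5,0,0,0],[2,-0.7,0,0,0],[3,-0.7,0,0,0],[3.5,-0.6,0,0,0],[3.5,-0.6,0,0,0]]

```text
clock: 14.3
tool_pos: [0.606, -0.0869, 0.1334]
eef_rot: [-0.449, -0.541, -0.456, 0.545]
contact_force: [2.1, -2.7, 0.2]
gripper_width: 0.0118
```

```bash
python3 st.py
```

```text
t 14.3 tcp chamber [117.82787704   2.18838381 133.40902297] F ch [ 2.57 -2.22] 0.17 w 0.011781072610875834
[[-0.012  1.     0.   ]
 [ 0.002  0.    -1.   ]
 [-1.    -0.012 -0.002]]
```

Call:
move_arm:
  rows:
    - [[0.7,0.1,0,0,0],[1.4,0.3,0,0,0],[2,0.5,0,0,0],[2,0.5,0,0,0]]

```text
clock: 14.8
tool_pos: [0.6064, -0.0869, 0.1316]
eef_rot: [-0.449, -0.541, -0.456, 0.545]
contact_force: [-1.0, -1.7, 1.5]
gripper_width: 0.012
```

```bash
python3 st.py
```

```text
t 14.8 tcp chamber [118.23028884   2.18876681 131.5810129 ] F ch [-0.68 -1.83] 1.48 w 0.01202693744643596
[[-0.012  1.     0.   ]
 [ 0.002  0.    -1.   ]
 [-1.    -0.012 -0.002]]
```

It has entered: 2 mm below the previous contact height with 1.5 N. Continuing along the arc.

Call:
move_arm:
  rows:
    - [[0.7,0.2,0,0,0],[1.4,0.4,0,0,0],[2,0.5,0,0,0],[2,0.5,0,0,0]]

```text
clock: 15.3
tool_pos: [0.6071, -0.0871, 0.1295]
eef_rot: [-0.449, -0.541, -0.456, 0.545]
contact_force: [1.2, -1.3, 0.7]
gripper_width: 0.0118
```

Call:
move_arm:
  rows:
    - [[0.7,0.2,0,0,0],[1.4,0.4,0,0,0],[2,0.5,0,0,0],[2,0.5,0,0,0]]

```text
clock: 15.8
tool_pos: [0.6076, -0.0871, 0.1274]
eef_rot: [-0.449, -0.541, -0.456, 0.545]
contact_force: [1.4, -2.2, 1.2]
gripper_width: 0.0118
```

```bash
python3 st.py
```

```text
t 15.8 tcp chamber [119.5223431    2.20828049 127.4043196 ] F ch [ 1.77 -1.95] 1.22 w 0.01184766510488305
[[-0.011  1.     0.   ]
 [ 0.002  0.    -1.   ]
 [-1.    -0.011 -0.002]]
```

Low forces; going on.

Call:
move_arm:
  rows:
    - [[0.8,0.2,0,0,0],[1.6,0.4,0,0,0],[2.4,0.5,0,0,0],[3,0.7,0,0,0],[3,0.7,0,0,0]]

```text
clock: 16.42
tool_pos: [0.6082, -0.0873, 0.1241]
eef_rot: [-0.449, -0.541, -0.456, 0.545]
contact_force: [1.2, -1.3, 1.1]
gripper_width: 0.0119
```

Call:
move_arm:
  rows:
    - [[0.8,0.1,0,0,0],[1.6,0.3,0,0,0],[2.4,0.4,0,0,0],[3,0.5,0,0,0],[3,0.5,0,0,0]]

```text
clock: 17.05
tool_pos: [0.6087, -0.0874, 0.121]
eef_rot: [-0.449, -0.541, -0.456, 0.545]
contact_force: [1.1, -2.1, -0.1]
gripper_width: 0.0123
```

```bash
python3 st.py
```

```text
t 17.05 tcp chamber [120.63760318   2.19256916 120.95917732] F ch [ 1.49 -1.9 ] -0.12 w 0.012274477488426952
[[-0.011  1.     0.   ]
 [ 0.002  0.    -1.   ]
 [-1.    -0.011 -0.002]]
```

Call:
move_arm:
  rows:
    - [[0.8,0.1,0,0,0],[1.6,0.2,0,0,0],[2.4,0.3,0,0,0],[2.4,0.3,0,0,0]]

```text
clock: 17.55
tool_pos: [0.609, -0.0874, 0.1185]
eef_rot: [-0.449, -0.541, -0.456, 0.545]
contact_force: [1.4, -2.3, -0.2]
gripper_width: 0.0118
```

Call:
move_arm:
  rows:
    - [[0.5,0,0,0,0],[1,0.1,0,0,0],[1.5,0.1,0,0,0],[1.5,0.1,0,0,0]]

```text
clock: 18.05
tool_pos: [0.6092, -0.0875, 0.1173]
eef_rot: [-0.449, -0.541, -0.456, 0.545]
contact_force: [0.4, -0.9, 2.6]
gripper_width: 0.0121
```

```bash
python3 st.py
```

```text
t 18.05 tcp chamber [121.15677342   2.19204302 117.29411475] F ch [ 0.56 -0.78] 2.59 w 0.012068011665262689
[[-0.011  1.     0.   ]
 [ 0.002  0.    -1.   ]
 [-1.    -0.011 -0.002]]
```

Call:
move_arm:
  rows:
    - [[0.4,0,0,0,0],[0.8,0,0,0,0],[0.8,0,0,0,0]]

```text
clock: 18.42
tool_pos: [0.6093, -0.0875, 0.1171]
eef_rot: [-0.449, -0.542, -0.456, 0.545]
contact_force: [-0.3, -1.2, 5.1]
gripper_width: 0.012
```

```bash
python3 st.py
```

```text
t 18.425 tcp chamber [121.2006988    2.1684435  117.13855324] F ch [-0.1  -1.21] 5.07 w 0.01200479841740832
[[-0.01   1.     0.   ]
 [ 0.002  0.    -1.   ]
 [-1.    -0.01  -0.002]]
```

Firm stop at the expected height (5 N). Releasing and backing away.

Call:
move_arm:
  rows:
    - [[-0.3,0,0,0,0.15],[-0.3,0,0,0,0.4],[-0.3,0,0,0,0.5],[-0.3,0,0,0,0.5],[-20,0,0,0,0.5],[-60,0,0,0,0.5],[-110,0,0,0,0.5],[-110,0,0,0,0.5]]

```text
clock: 19.42
tool_pos: [0.6129, -0.0882, 0.2319]
eef_rot: [0.452, 0.544, 0.453, -0.543]
contact_force: [0.3, -0.1, 0.5]
gripper_width: 0.0457
```

Call:
move_arm:
  rows:
    - [[0,0,50,0,0.5],[0,0,100,0,0.5],[0,0,150,0,0.5],[0,0,200,0,0.5],[0,0,250,0,0.5],[0,0,250,0,0.5],[0,0,250,0,0.5]]

```text
clock: 20.3
tool_pos: [0.5673, -0.3335, 0.2303]
eef_rot: [0.451, 0.544, 0.454, -0.543]
contact_force: [0.6, 0.1, -0.3]
gripper_width: 0.0453
```

```bash
python3 st.py
python3 - <<'E'
from h import *
S=ctrl.snapshot("scene"); a=S["frame"][150:300,180:370]; T=ctrl.snapshot("top"); b=T["frame"][120:320,280:500]
k=lambda i,n:cv2.resize(i,None,fx=n,fy=n,interpolation=2)
A=k(a,2.6);B=k(b,1.95); h=min(len(A),len(B)); cv2.imwrite("pics/l8.png",cv2.resize(np.hstack([A[:h],B[:h]]),(790,int(h*790/(A.shape[1]+B.shape[1])))))
E
```

```text
t 20.3 tcp chamber [ 124.53839179 -247.41849665  230.2511877 ] F ch [0.55 0.2 ] -0.25 w 0.04528566117318691
[[-0.002  1.     0.   ]
 [ 0.004  0.    -1.   ]
 [-1.    -0.002 -0.004]]
```

View pics/l8.png

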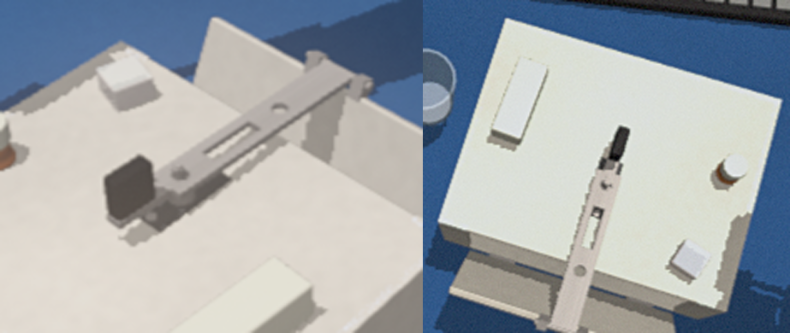

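The stay's end hole sits over the pin (dot in the hole at (178,173) left, (605,184) right), the flap is well open and the roof objects are in place. One numeric height check of the tab from both cameras before handing in.

Run:
```python
from h import *
from scipy.optimize import least_squares
obs=[]
for n,(r0,r1,c0,c1) in (("scene",(205,260,218,262)),("top",(180,225,385,418))):
    s=ctrl.snapshot(n); g=cv2.cvtColor(s["frame"],cv2.COLOR_BGR2GRAY)[r0:r1,c0:c1]
    k,l,st,ce=cv2.connectedComponentsWithStats((g<(95 if n=="scene" else 75)).astype(np.uint8)); i=1+st[1:,4].argmax(); print(n,st[i]); obs.append((s,ce[i]+[c0,r0]))
r=least_squares(lambda P:np.r_[proj(obs[0][0],P)-obs[0][1],proj(obs[1][0],P)-obs[1][1]],W(122,0,160)); print(loc(r.x),r.fun)
```

```text
scene [  9  16  23  28 427]
top [  6  16  13  21 139]
[122.37741105   1.37968796 161.56423651] [-0.13409759 -0.0223863  -0.15426999  0.0738449 ]
```

```bash
python3 -c "
from cell import ctrl
print(ctrl.finish_job())"
```

```text
the job is handed in; nothing more can be done
None
```

I lifted the stay off the pin by its tab, swung the flap out, and lowered the hole nearest the tab onto the pin. It went down to a firm stop at about 5 N. I then let go, backed the arm away and handed the job in at about 20 s; no verdict is reported.

- **Seating:** the last two-camera check put the tab centre at x 122, z 161.6 mm in the chamber's frame. That means the hole is at about x 83, z 142 mm, which matches fully home. The last picture shows the pin in the end hole.
- **Forces:** the largest wrist force I read while touching the pin was about 7 N. The force between the stay and the chamber was not measured directly.
- **Roof things:** they looked undisturbed in the last picture; I did not measure their positions.
- **Tool point disagreed:** the real fingertips sit about 30 mm above the reported tool position. My first grasp therefore closed just above the tab, touching it at most lightly, and I corrected for this before gripping it.
- **Pin position:** the first lowering met the pin's top rather than the hole. I lifted off and moved back about 2 mm before it went in.

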